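# Seat a network module in the test fixture and hold the probe arm down

### The job

The network module lies loose and askew on the bench test fixture: slide it square and flush into the corner of the fixture, up against both aluminium fences, while the probe arm is still up. Then take the spring-loaded probe arm by its side grip and pull it down all the way onto its stop, so that the contact pins press on the module's test pads; never bring the pins down on a module that is not seated. Keep the arm held down: you finish while still holding it there, with the module flush in its corner and everything else on the fixture and the desk left where it was.

Things in the scene. Friction and masses are not known exactly. Their poses are not given: they have to be found in the camera images.
- fixture: fixed test fixture: grey box with flat black top plate, 300 (x) x 240 (y) x 45 high; origin at the centre of its underside; x away from the robot at yaw 0, y left. Aluminium fences 15 thick, 12 high stand on the plate: back fence, inner face at x 65 (y -50 to 90); left fence, inner face at y 75 (x -65 to 65). Plate clear in front and right of them. A seated module's origin is at x 5, y 30, z 45, same yaw
- fence_corner (a point): the inner corner where the two fence faces meet, at plate height (fixture x 65, y 75, z 45); axes as the fixture's
- module: network module: steel tray with a green circuit board, 120 (x) x 90 (y) x 14 high, about 0.3 kg; steel jacks (27 high) on the right part of its near edge, black heat sink (25 high) right of its middle. Origin at the centre of its underside; axes along the fixture's when seated. Starts loose on the plate, its origin 18 to 42 short of the seated place in x and in y, turned up to 0.22 rad
- module_pads (a point): centre of the module's gold test pads, on the board's top, 20 towards +x and 20 towards +y from its centre
- hinge_pin (a point): middle of the probe arm's hinge pin behind the back fence (fixture x 110, y 50, z 87); the pin lies along the fixture's y
- probe_arm (a joint): probe arm angle, rad: 0 = fully up (1.25 rad above level), 1.25 = level, on its stop. Aluminium bar 20 wide, 16 thick, reaching 210 from the hinge towards fixture -x; a spring lifts it to 0 when let go. At the grip it takes about 3 N at first, 8 N near the stop, 12 N on the stop with the pins on the module, which they touch over the last 0.06 rad
- grip_mid (a point): middle of the grip: black round handle, 18 diameter, at the arm's end, 210 from the hinge, pointing sideways to fixture +y; runs from 10 to 95 from the arm's centre line (25 wide end collar from 91), this point 55 from it. 286 above the desk when up, 87 when down (42 above the plate, 45 in front of the seated module's near edge)
- grip: the same grip, a sleeve that turns stiffly on its axis; origin on the handle's axis at the arm's centre line, y along the handle
- probe_head: block of six brass contact pins on their own spring under the arm, 85 from the hinge; origin at the pin tips, z along the pins away from the tips; the pins give way about 5 mm and press with about 11 N in all when the arm is on its stop over the module
- transceiver_a: pluggable transceiver, small steel stick 14 x 56 x 10, on the fixture's top plate behind the back fence; bystander
- transceiver_b: second such transceiver beside it, bystander
- spare_board: small spare circuit board on an aluminium tray, 75 x 55 x 25 high, on the desk to the right (fixture -y) of the fixture, bystander
- screwdriver: grey-handled screwdriver lying on the desk just right of the fixture, bystander
- mug: white mug, 80 across, 95 high, on the desk to the robot's left, bystander
- tape_roll: roll of paper tape, 90 across, 24 high, on the desk to the left, bystander
- desk_switch: small grey metal desktop network switch 75 x 110 x 26, on the desk to the left, bystander
Things that resemble listed ones, but are neither listed nor needed, are in the scene too. What is shaped like the module but blue or purple is not meant.

How it is judged:
On the way, in this order (a step that is already met when the one before it is completed fails the run):
1. the module is square and flush against both fences with the probe arm still up (x of module in the frame of fixture above 0.003 m and y of module in the frame of fixture above 0.028 m and x of module_pads in the frame of fixture above 0.022 m and y of module_pads in the frame of fixture above 0.047 m and angle between the x axis of module and the x axis of fixture, either way round below 0.02 rad and z of module in the frame of fixture between 0.042 and 0.048 m and value of joint probe_arm below 0.3 rad), for 0.2 s.
2. the probe arm is held on its stop with the pins pressing on the seated module (x of module in the frame of fixture above 0.003 m and y of module in the frame of fixture above 0.028 m and x of module_pads in the frame of fixture above 0.022 m and y of module_pads in the frame of fixture above 0.047 m and angle between the x axis of module and the x axis of fixture, either way round below 0.02 rad and z of module in the frame of fixture between 0.042 and 0.048 m and value of joint probe_arm above 1.22 rad and contact force between probe_head and module above 4 N), for 0.5 s.
At the end, for the whole second after the job is handed in: The robot is still holding the grip: probe arm within 0.03 rad of its stop (joint above 1.22), pins pressing on the module with more than 4 N, module flat on the plate, within 2 mm of both fences and within 0.02 rad of square (all of step 2 and contact force between any of the fingers, the arm and grip above 1 N); the arm keeps its last pose, push and grip.
It fails at once if the pins came down on a module more than 6 mm out of its corner or crooked by more than 0.06 rad (contact force between probe_head and module above 0.5 N and (x of module in the frame of fixture below -0.001 m or y of module in the frame of fixture below 0.024 m or angle between the x axis of module and the x axis of fixture, either way round above 0.06 rad)).
It fails at once if another thing on the fixture or the desk was moved by more than 20 mm (distance of any of transceiver_a, transceiver_b, spare_board, screwdriver, mug, tape_roll, desk_switch from where it was at the start of the episode above 0.02 m).
It also fails if it takes over 61 s, if anything falls off the work surface, if the arm or the gripper's body presses on something with over 40 N, if the wrist force passes 120 N, or if a joint passes its speed limit or range.

### The arm

A 7-joint arm with a two-finger parallel gripper is mounted at the origin on the work surface. World frame = base frame: x ahead of the robot, y to its left, z up, the work surface at z = 0. Lengths are in m, angles in rad, forces in N, time in s.
With the tool pointing down it reaches from about 0.4 to 0.875 m from the base axis. Payload 6.5 kg.
Tool frame: the origin (TCP) lies at the very end of the fingers, on their centre line; the grasp point (between the pads) lies 19 mm behind it (tcp_to_grasp is the distance from the TCP to the grasp point, in m); z points along the fingers, y is the direction in which the jaws open and shut (so a half turn about z gives the same grasp; the last joint's range is limited). The gripper opens to 88 mm and grips with 3 to 60 N. Pads are 18 mm wide; open, the fingers measure 123 mm over their backs; the gripper's body (75 mm by 187 mm) begins 45 mm behind the grasp point.
Start: joints at [1.203, 0.536, -0.004, 1.538, 0.003, 1.067, -0.071], TCP at [0.193, -0.621, 0.239] pointing down, gripper open.
Joint ranges: [-2.7, 2.7], [-0.37, 2.16], [-1.27, 1.26], [0.24, 2.4], [-1.31, 4.45], [0.19, 1.91], [-2.76, 2.76]. Speed limits (rad/s): [2.39, 2.39, 3.14, 3.14, 3.14, 3.14, 3.14].

### API

Orientations are given as a unit quaternion [x, y, z, w].
In Python, from bench import * gives the robot as it stands.
- The arm moves only by the tool drive_tool, never from a script. Its argument "steps" is a list of rows, each an object of numbers: "gripper": the opening, from -1 (shut) to 1 (fully open); "tx", "ty", "tz": the shift along the tool's x, y, z in m; "roll": the turn about the tool's z in degrees. A call has exactly 8 rows; each row is the pose to reach, as a shift and turn from the pose commanded when the call began, along the tool's axes at that moment; what a row does not reach only later rows make up. A row lasts 1/12 s, in which the tool goes at most 41.7 mm and 7.16 degrees, less where a joint would pass 70% of its speed; a pose out of reach is approached as far as the arm can. A call with a gripper value outside its range is refused whole. The fingers move at their own pace and stop on an object; "newtons" is the grip in N (left out, the last holds). Time passes only in rows, so rows that repeat a pose let the fingers close, or fill a call up. It gives the time, the measured TCP pose, the force and the opening at its end, in the units of the state.
- state(): the state, without advancing time (a new reading comes with each control period).
- read_camera(name): name is "side" or "top"; returns a dict with "frame" (480x640x3 uint8, red, green, blue), "fx", "fy", "cx", "cy" (pixels), "k1" (the pictures are not rectified: a ray, as slopes to the right and down, at radius r is drawn at 1 + k1 r^2 times it, then the intrinsics apply), "rvec" (rotation vector, rad) and "tvec" (3), from world to camera coordinates, as OpenCV has them. Camera axes: x right, y down, z forward; pixel columns grow to the right and rows downward; lengths in m; the calibration is good to about 2 mm. A picture is of the moment at which its call begins. There is no depth.
- job_done(): hands the job in, once; it reports no verdict.
The state is a dict: "time_s": time; "joint_pos": joint angles; "qvel": joint speeds; "tau": joint torques, N m; "position": TCP position; "ee_rot": TCP orientation; "force": force on the tool from outside, world axes, zero at the start; "ft_torque": the same for the moment, N m; "width": opening from 0.0 (shut) to 1.0 (fully open).
Only numpy, scipy, OpenCV 4.12 (cv2) and the standard library are available. Lean on these libraries where they do the work, as an engineer would, in place of code of your own. Each camera call takes 0.05 s, during which the arm holds its last target. There are 200 camera calls.

## Working session

There is one attempt and no reset: what is moved stays moved. The work goes in short steps, Python scripts to look and compute and a tool call to move; the robot and the scene stay as the last step left them, time stands still between calls to the robot, and variables do not carry over. Pictures are saved under pics/ and viewed, about 8 in all and at most 12, crops included, and the job is handed in when it is done.

Besides the shell and the picture viewer there is one more tool, called as name([rows], argument=value, ...), one row to a line, values as JSON. drive_tool: Moves the arm, as the interface text tells. Its arguments: {"type":"object","properties":{"steps":{"type":"array"},"newtons":{"type":"number"}},"required":["steps"]}

```bash
ls; mkdir -p pics; python3 - <<'E'
from bench import *
import cv2,numpy as np
for n in("side","top"):
    c=read_camera(n); cv2.imwrite(f"pics/{n}0.png",c["frame"][:,:,::-1])
    np.savez(f"{n}0.npz",**c)
    print(n,{k:v for k,v in c.items() if k!="frame"})
print(state())
E
```

```text
pics
side {'fx': 539.4849482080772, 'fy': 539.4849482080772, 'cx': 319.898726696168, 'cy': 244.16344464436276, 'k1': -0.15350750423091314, 'rvec': array([ 0.56998975, -2.64030751,  1.25581078]), 'tvec': array([0.49368861, 0.25789355, 1.14677558])}
top {'fx': 557.3397822137939, 'fy': 557.3397822137939, 'cx': 320.8697400937574, 'cy': 233.2626482799163, 'k1': 0.056484868221966196, 'rvec': array([ 2.03593024, -2.18411891,  0.24546331]), 'tvec': array([0.05882198, 0.5807216 , 1.26693352])}
{'time_s': 0.1, 'joint_pos': array([ 1.20281005,  0.53706789, -0.00443387,  1.5387132 ,  0.00261916,
        1.06729791, -0.07118872]), 'qvel': array([ 0.00238746, -0.00016308,  0.00029   , -0.00327472, -0.00070489,
        0.00066102, -0.00015467]), 'tau': array([ 1.75454745e-03, -5.72088432e+01,  9.93443839e-01, -2.52235025e+01,
       -5.61783719e-02,  1.33890819e-02,  5.74683145e-05]), 'position': array([ 0.19302355, -0.62013216,  0.23796516]), 'ee_rot': array([ 9.88630326e-01,  1.50364655e-01, -1.74698709e-04, -7.19490412e-04]), 'force': array([ 0.18444612, -0.0299149 , -0.78134805]), 'ft_torque': array([ 0.02167589, -0.05142477, -0.00697885]), 'width': 1.0000450938483694}
```

View pics/top0.png

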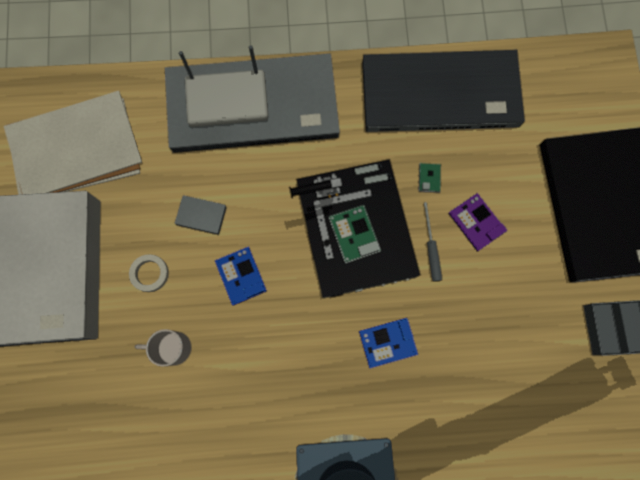

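View pics/side0.png

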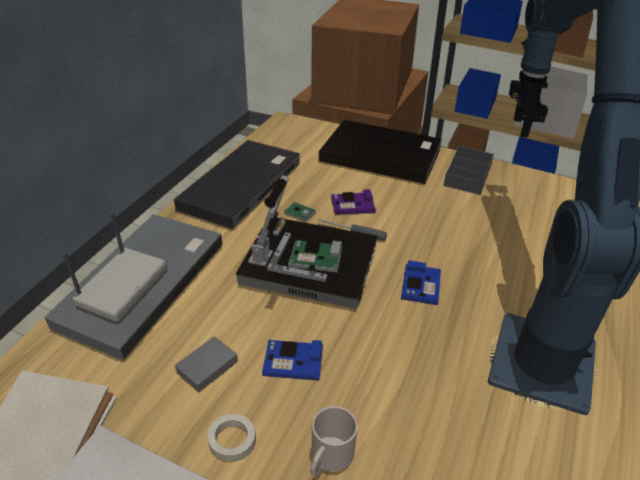

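Top view: the fixture's black plate has corners near (298,178), (390,160), (419,276) and (322,296). Candidates for the module are green (355,235) on the fixture, blue (241,275), blue (388,343), purple (478,222), and the small green spare board (430,178). I choose the green one on the fixture. The probe arm is up, with its grip at about (292,190) in the top view and (278,190) in the side view. Next I'll check this in a close crop.

```bash
cat > h.py <<'E'
import cv2,numpy as np
from scipy.optimize import least_squares
def K(c): return np.array([[c["fx"],0,c["cx"]],[0,c["fy"],c["cy"]],[0,0,1.]]),np.array([float(c["k1"]),0,0,0])
def ray(c,p):
    k,d=K(c); u=cv2.undistortPoints(np.array(p,float).reshape(-1,1,2),k,d)[:,0]
    R=cv2.Rodrigues(c["rvec"])[0]; return -R.T@c["tvec"],np.c_[u,np.ones(len(u))]@R
def onplane(c,p,z):
    o,d=ray(c,p); return o+d*((z-o[2])/d[:,2])[:,None]
def proj(c,P):
    k,d=K(c); return cv2.projectPoints(np.array(P,float).reshape(-1,1,3),c["rvec"],c["tvec"],k,d)[0][:,0]
def load(n): return dict(np.load(n))
def tri(c1,p1,c2,p2):
    A=[];b=[]
    for c,p in((c1,p1),(c2,p2)):
        o,d=ray(c,p); d=d[0]/np.linalg.norm(d[0]); M=np.eye(3)-np.outer(d,d); A.append(M);b.append(M@o)
    return np.linalg.lstsq(np.vstack(A),np.hstack(b),rcond=None)[0]
E
python3 - <<'E'
from h import *
t=load("top0.npz"); f=t["frame"]
cr=cv2.resize(f[150:300,280:430],None,fx=4,fy=4,interpolation=cv2.INTER_CUBIC)
s=load("side0.npz")["frame"]
cs=cv2.resize(s[170:310,230:390],(686,600),interpolation=cv2.INTER_CUBIC)
cv2.imwrite("pics/crop_t.png",cr[:,:,::-1]);cv2.imwrite("pics/crop_s.png",cs[:,:,::-1])
hsv=cv2.cvtColor(f,cv2.COLOR_RGB2HSV); 
m=cv2.inRange(hsv,(40,60,30),(90,255,255)); m[:, :310]=0;m[:,390:]=0;m[:200]=0;m[280:]=0
m=cv2.morphologyEx(m,cv2.MORPH_CLOSE,np.ones((9,9)))
c=max(cv2.findContours(m,0,2)[0],key=cv2.contourArea); r=cv2.minAreaRect(c); print(r,cv2.boxPoints(r))
w=onplane(t,cv2.boxPoints(r),.059); print(w)
k=np.array([[298,178],[390,160],[419,276],[322,296]]);print(onplane(t,k,.045))
E
```

```text
((354.3138427734375, 232.61314392089844), (48.35663986206055, 36.566505432128906), 70.01689910888672) [[328.8686  216.13869]
 [363.23358 203.64235]
 [379.7591  249.0876 ]
 [345.3941  261.58392]]
[[ 0.62535532 -0.00440161  0.059     ]
 [ 0.65072528 -0.08983338  0.059     ]
 [ 0.53621088 -0.11930077  0.059     ]
 [ 0.51185113 -0.03526448  0.059     ]]
[[ 0.73127409  0.06410796  0.045     ]
 [ 0.76217334 -0.16752735  0.045     ]
 [ 0.46744921 -0.2079351   0.045     ]
 [ 0.43600729  0.02562041  0.045     ]]
```

View pics/crop_t.png

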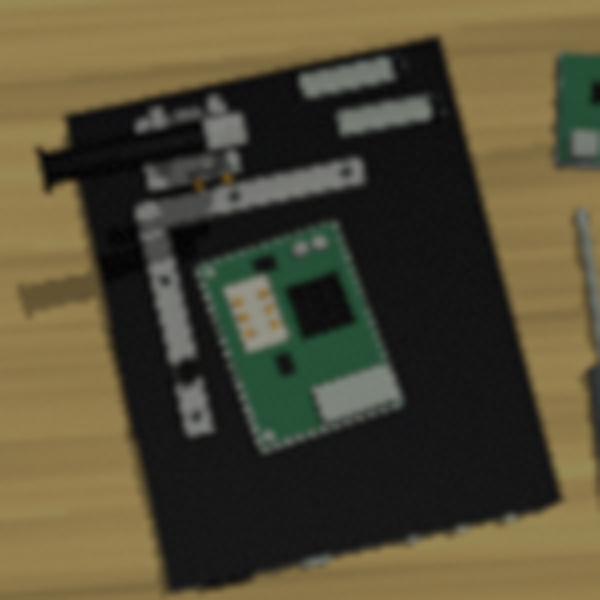

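View pics/crop_s.png

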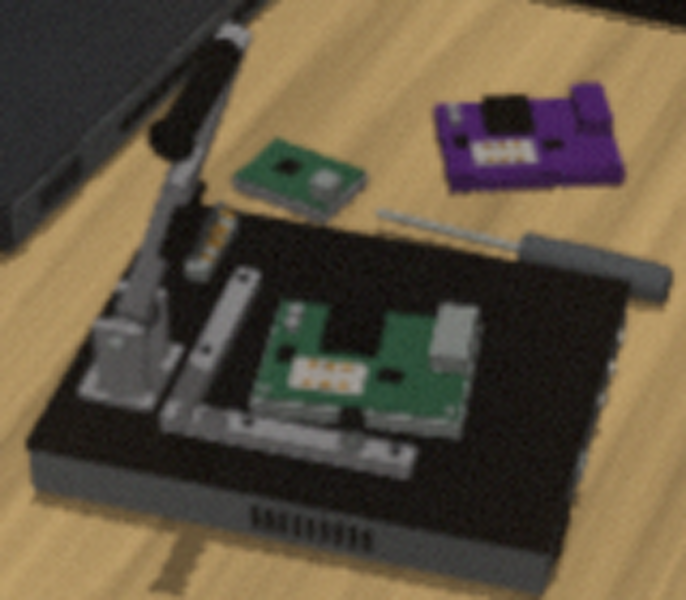

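The crop confirms the choice: a green board with gold pads upper left (crop 257,312), a heat sink (322,305) and jacks at near right (358,395). Next I'll measure the poses precisely.

```bash
cat > meas.py <<'E'
from h import *
def fitlines(c,mask,corners,z,lo=.12):
    cnt=max(cv2.findContours(mask,0,cv2.CHAIN_APPROX_NONE)[0],key=cv2.contourArea)[:,0].astype(float)
    L=[]
    for i in range(4):
        a,b=np.array(corners[i],float),np.array(corners[(i+1)%4],float); d=b-a; n=np.linalg.norm(d); d/=n
        r=cnt-a; s=r@d/n; e=r@[-d[1],d[0]]
        p=cnt[(s>lo)&(s<1-lo)&(abs(e)<5)]
        w=onplane(c,p,z)[:,:2].astype(np.float32); L.append(cv2.fitLine(w,cv2.DIST_HUBER,0,.001,.001).ravel())
    X=[]
    for i in range(4):
        a,b=L[i-1],L[i]; t=np.linalg.solve(np.c_[a[:2],-b[:2]],b[2:]-a[2:]); X.append(a[2:]+t[0]*a[:2])
    return np.array(X),[np.arctan(l[1]/l[0]) for l in L]
def pose(X):  # corners order: far-left, far-right, near-right, near-left
    c=X.mean(0); dx=(X[0]+X[1]-X[2]-X[3])/2; dy=(X[0]+X[3]-X[1]-X[2])/2
    return c,np.arctan2(dx[1],dx[0]),np.arctan2(-dy[0],dy[1]),np.linalg.norm(dx),np.linalg.norm(dy)
def green(f,box):
    hsv=cv2.cvtColor(f,cv2.COLOR_RGB2HSV); m=cv2.inRange(hsv,(40,60,30),(90,255,255))
    k=np.zeros_like(m); x0,y0,x1,y1=box; k[y0:y1,x0:x1]=m[y0:y1,x0:x1]
    return cv2.morphologyEx(k,cv2.MORPH_CLOSE,np.ones((7,7)))
E
python3 - <<'E'
from meas import *
t=load("top0.npz"); f=t["frame"]; s=load("side0.npz")
hsv=cv2.cvtColor(f,cv2.COLOR_RGB2HSV)
wood=cv2.inRange(hsv,(8,50,60),(30,255,255)); m=255-wood
m=cv2.morphologyEx(m,cv2.MORPH_OPEN,np.ones((25,25)))
k=np.zeros_like(m);k[150:305,285:425]=m[150:305,285:425]
X,a=fitlines(t,k,[[297,179.5],[389.2,160],[420,275],[322,297.5]],.045)
print("fix",X,a,pose(X))
c,y1,y2,_,_=pose(X)
print("cams",ray(t,[[0,0]])[0],ray(s,[[0,0]])[0])
g=green(f,(310,200,390,280))
Xm,am=fitlines(t,g,[[329,216],[363.5,206],[380,251],[345.4,262]],.059)
print("mod",Xm,am,pose(Xm))
# jacks: low saturation bright
j=cv2.inRange(hsv,(0,0,90),(180,60,255));kk=np.zeros_like(j);kk[238:258,354:384]=j[238:258,354:384]
r=cv2.minAreaRect(max(cv2.findContours(kk,0,2)[0],key=cv2.contourArea));print(r,onplane(t,cv2.boxPoints(r),.072))
E
```

```text
fix [[ 0.72091293  0.06695274]
 [ 0.7661999  -0.16473982]
 [ 0.46841693 -0.20775357]
 [ 0.43368495  0.02582659]] [np.float32(-1.3777688), np.float32(0.14345448), np.float32(-1.4231837), np.float32(0.14221635)] (array([ 0.5973036 , -0.06992851], dtype=float32), np.float32(0.14284663), np.float32(0.17031671), np.float32(0.29551533), np.float32(0.23605175))
cams [0.295218   0.0448179  1.36259159] [0.17197253 0.86784716 0.91793166]
mod [[ 0.624971   -0.00642125]
 [ 0.6484559  -0.08898131]
 [ 0.5368499  -0.11717133]
 [ 0.5139878  -0.03660344]] [np.float32(-1.293658), np.float32(0.24741028), np.float32(-1.2943022), np.float32(0.265531)] (array([ 0.58106613, -0.06229433], dtype=float32), np.float32(0.25646684), np.float32(0.2768207), np.float32(0.115057886), np.float32(0.084792085))
((368.5377197265625, 247.63209533691406), (10.302041053771973, 20.46672248840332), 74.05460357666016) [[ 0.54610158 -0.06556174  0.072     ]
 [ 0.55638199 -0.11315105  0.072     ]
 [ 0.53216326 -0.11758786  0.072     ]
 [ 0.52197476 -0.07017956  0.072     ]]
```

```bash
cat > go.py <<'E'
from bench import *
import numpy as np,sys
from scipy.spatial.transform import Rotation as R
def to(x,y,z,head=None):
    s=state(); r=R.from_quat(s["ee_rot"]).as_matrix(); d=r.T@(np.array([x,y,z])-s["position"])
    h=np.arctan2(r[1,0],r[0,0]); print("t%.2f"%s["time_s"],"pos",s["position"].round(4),"head %.3f"%h,"F",s["force"].round(1),"w %.3f"%s["width"])
    print("shift",d.round(4),"roll",None if head is None else round(float(np.degrees((h-head+np.pi)%(2*np.pi)-np.pi)),2))
if __name__=="__main__": to(*map(float,sys.argv[1:]))
E
python3 go.py .539 -.0916 .2 .26
```

```text
t0.10 pos [ 0.193  -0.6201  0.238 ] head 0.302 F [ 0.2 -0.  -0.8] w 1.000
shift [ 0.4875 -0.4017  0.0385] roll 2.4
```

drive_tool([
  {"gripper":1,"tx":0.02,"ty":-0.016,"tz":0},
  {"gripper":1,"tx":0.045,"ty":-0.037,"tz":0},
  {"gripper":1,"tx":0.075,"ty":-0.062,"tz":0},
  {"gripper":1,"tx":0.105,"ty":-0.087,"tz":0},
  {"gripper":1,"tx":0.135,"ty":-0.111,"tz":0},
  {"gripper":1,"tx":0.165,"ty":-0.136,"tz":0},
  {"gripper":1,"tx":0.195,"ty":-0.161,"tz":0},
  {"gripper":1,"tx":0.225,"ty":-0.185,"tz":0},
])

```text
invalid input at $.steps[0]: expected keys gripper, tx, ty, tz, roll
```

```bash
python3 go.py .539 -.0916 .2 .26
```

```text
t0.10 pos [ 0.193  -0.6201  0.238 ] head 0.302 F [ 0.2 -0.  -0.8] w 1.000
shift [ 0.4875 -0.4017  0.0385] roll 2.4
```

drive_tool([
  {"gripper":1,"tx":0.02,"ty":-0.016,"tz":0,"roll":0},
  {"gripper":1,"tx":0.045,"ty":-0.037,"tz":0,"roll":0},
  {"gripper":1,"tx":0.075,"ty":-0.062,"tz":0,"roll":0},
  {"gripper":1,"tx":0.105,"ty":-0.087,"tz":0,"roll":0},
  {"gripper":1,"tx":0.135,"ty":-0.111,"tz":0,"roll":0},
  {"gripper":1,"tx":0.165,"ty":-0.136,"tz":0,"roll":0},
  {"gripper":1,"tx":0.195,"ty":-0.161,"tz":0,"roll":0},
  {"gripper":1,"tx":0.225,"ty":-0.185,"tz":0,"roll":0},
])

```text
time_s: 0.77
position: [0.3535, -0.3751, 0.2385]
ee_rot: [0.989, 0.15, -0.0, -0.0]
force: [0.5, -0.3, 0.5]
width: 1.0
```

drive_tool([
  {"gripper":1,"tx":0.03,"ty":-0.025,"tz":0,"roll":0},
  {"gripper":1,"tx":0.06,"ty":-0.05,"tz":0,"roll":0},
  {"gripper":1,"tx":0.09,"ty":-0.075,"tz":0,"roll":0},
  {"gripper":1,"tx":0.12,"ty":-0.1,"tz":0,"roll":0},
  {"gripper":1,"tx":0.15,"ty":-0.125,"tz":0,"roll":0},
  {"gripper":1,"tx":0.18,"ty":-0.15,"tz":0,"roll":0},
  {"gripper":1,"tx":0.205,"ty":-0.17,"tz":0,"roll":0},
  {"gripper":1,"tx":0.22,"ty":-0.183,"tz":0,"roll":0},
])

```text
time_s: 1.43
position: [0.5104, -0.1328, 0.2386]
ee_rot: [0.988, 0.152, 0.0, -0.001]
force: [-0.8, 0.1, 0.0]
width: 0.997
```

```bash
python3 go.py .539 -.0916 .12 .26
```

```text
t1.43 pos [ 0.5104 -0.1328  0.2386] head 0.306 F [-0.8  0.1  0. ] w 0.997
shift [ 0.0396 -0.0305  0.1187] roll 2.64
```

drive_tool([
  {"gripper":1,"tx":0.02,"ty":-0.016,"tz":0.01,"roll":1},
  {"gripper":1,"tx":0.041,"ty":-0.032,"tz":0.03,"roll":2.4},
  {"gripper":1,"tx":0.041,"ty":-0.032,"tz":0.055,"roll":2.4},
  {"gripper":1,"tx":0.041,"ty":-0.032,"tz":0.08,"roll":2.4},
  {"gripper":1,"tx":0.041,"ty":-0.032,"tz":0.1,"roll":2.4},
  {"gripper":1,"tx":0.041,"ty":-0.032,"tz":0.118,"roll":2.4},
  {"gripper":1,"tx":0.041,"ty":-0.032,"tz":0.118,"roll":2.4},
  {"gripper":1,"tx":0.041,"ty":-0.032,"tz":0.118,"roll":2.4},
])

```text
time_s: 2.1
position: [0.5375, -0.0941, 0.1201]
ee_rot: [0.992, 0.13, -0.001, -0.0]
force: [0.9, -0.1, -0.1]
width: 1.0
```

```bash
python3 go.py .539 -.0916 .064 .26; python3 - <<'E'
from h import *; from bench import *
out=[]
for n,(x0,y0,x1,y1) in(("top",(290,150,430,290)),("side",(240,170,400,310))):
    c=read_camera(n); np.savez(n+"1.npz",**c); out.append(cv2.resize(c["frame"][y0:y1,x0:x1],(400,400),interpolation=cv2.INTER_CUBIC))
cv2.imwrite("pics/b1.png",np.hstack(out)[:,:,::-1])
E
```

```text
t2.10 pos [ 0.5375 -0.0941  0.1201] head 0.260 F [ 0.9 -0.1 -0.1] w 1.000
shift [ 0.0022 -0.002   0.0561] roll -0.0
```

View pics/b1.png

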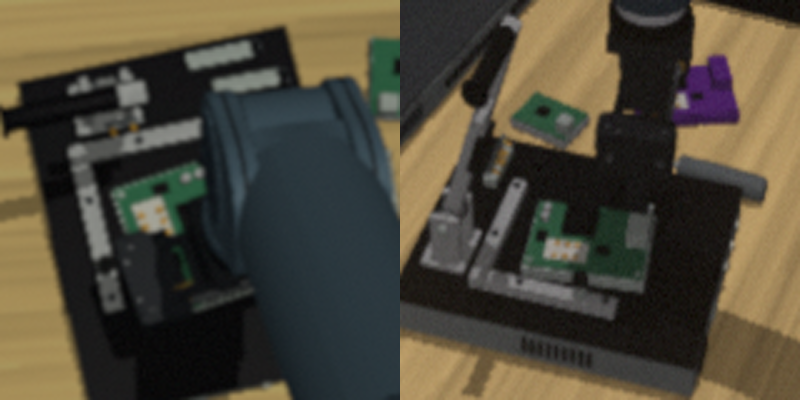

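The gripper hovers over the jacks (side crop about (640,190)) and stays clear of the arm and fences. I'll descend now.

drive_tool([
  {"gripper":1,"tx":0.001,"ty":-0.001,"tz":0.015,"roll":0},
  {"gripper":1,"tx":0.002,"ty":-0.002,"tz":0.03,"roll":0},
  {"gripper":1,"tx":0.002,"ty":-0.002,"tz":0.042,"roll":0},
  {"gripper":1,"tx":0.002,"ty":-0.002,"tz":0.05,"roll":0},
  {"gripper":1,"tx":0.002,"ty":-0.002,"tz":0.054,"roll":0},
  {"gripper":1,"tx":0.002,"ty":-0.002,"tz":0.057,"roll":0},
  {"gripper":1,"tx":0.002,"ty":-0.002,"tz":0.057,"roll":0},
  {"gripper":1,"tx":0.002,"ty":-0.002,"tz":0.057,"roll":0},
])

```text
time_s: 2.87
position: [0.5401, -0.0919, 0.0641]
ee_rot: [0.992, 0.13, 0.0, 0.0]
force: [0.2, 0.4, 0.0]
width: 0.997
```

drive_tool([
  {"gripper":0.7,"tx":0,"ty":0,"tz":0,"roll":0},
  {"gripper":0.4,"tx":0,"ty":0,"tz":0,"roll":0},
  {"gripper":0.2,"tx":0,"ty":0,"tz":0,"roll":0},
  {"gripper":0.1,"tx":0,"ty":0,"tz":0,"roll":0},
  {"gripper":0,"tx":0,"ty":0,"tz":0,"roll":0},
  {"gripper":-0.2,"tx":0,"ty":0,"tz":0,"roll":0},
  {"gripper":-0.3,"tx":0,"ty":0,"tz":0,"roll":0},
  {"gripper":-0.3,"tx":0,"ty":0,"tz":0,"roll":0},
], newtons=15)

```text
time_s: 3.53
position: [0.5397, -0.0918, 0.0637]
ee_rot: [0.992, 0.13, -0.0, 0.0]
force: [-1.0, -0.4, 0.7]
width: 0.518
```

```bash
python3 go.py .539 -.0916 .064 .143
```

```text
t3.53 pos [ 0.5397 -0.0918  0.0637] head 0.260 F [-1.  -0.4  0.7] w 0.518
shift [-0.0007 -0.0004 -0.0003] roll 6.7
```

drive_tool([
  {"gripper":-0.3,"tx":0.001,"ty":-0.001,"tz":0,"roll":1},
  {"gripper":-0.3,"tx":0.003,"ty":-0.004,"tz":0,"roll":2},
  {"gripper":-0.3,"tx":0.006,"ty":-0.008,"tz":0,"roll":3.5},
  {"gripper":-0.3,"tx":0.009,"ty":-0.011,"tz":0,"roll":5},
  {"gripper":-0.3,"tx":0.012,"ty":-0.015,"tz":0,"roll":6},
  {"gripper":-0.3,"tx":0.015,"ty":-0.018,"tz":0,"roll":6.7},
  {"gripper":-0.3,"tx":0.015,"ty":-0.018,"tz":0,"roll":6.7},
  {"gripper":-0.3,"tx":0.015,"ty":-0.018,"tz":0,"roll":6.7},
])

```text
time_s: 4.2
position: [0.5503, -0.0693, 0.0637]
ee_rot: [0.997, 0.072, 0.001, -0.0]
force: [0.5, 1.0, 0.3]
width: 0.517
```

```bash
python3 go.py .555 -.064 .064 .143; python3 - <<'E'
from h import *; from bench import *
out=[]
for n,(x0,y0,x1,y1) in(("top",(290,170,390,270)),("side",(240,200,370,310))):
    c=read_camera(n); np.savez(n+"2.npz",**c); out.append(cv2.resize(c["frame"][y0:y1,x0:x1],(400,400),interpolation=cv2.INTER_CUBIC))
cv2.imwrite("pics/b2.png",np.hstack(out)[:,:,::-1])
E
```

```text
t4.20 pos [ 0.5503 -0.0693  0.0637] head 0.144 F [0.5 1.  0.3] w 0.517
shift [ 0.0054 -0.0045 -0.0003] roll 0.09
```

View pics/b2.png

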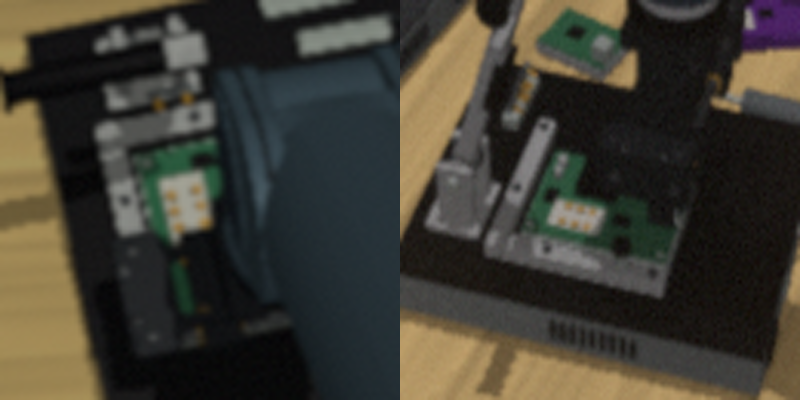

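The module is now parallel, with gaps of about 6–8 mm to both fences. I'll press in +x first, then +y, watching the force.

drive_tool([
  {"gripper":-0.3,"tx":0.001,"ty":-0.001,"tz":0,"roll":0},
  {"gripper":-0.3,"tx":0.002,"ty":-0.002,"tz":0,"roll":0},
  {"gripper":-0.3,"tx":0.003,"ty":-0.003,"tz":0,"roll":0},
  {"gripper":-0.3,"tx":0.004,"ty":-0.004,"tz":0,"roll":0},
  {"gripper":-0.3,"tx":0.005,"ty":-0.004,"tz":0,"roll":0},
  {"gripper":-0.3,"tx":0.006,"ty":-0.004,"tz":0,"roll":0},
  {"gripper":-0.3,"tx":0.006,"ty":-0.004,"tz":0,"roll":0},
  {"gripper":-0.3,"tx":0.006,"ty":-0.004,"tz":0,"roll":0},
])

```text
time_s: 4.97
position: [0.5532, -0.0668, 0.0637]
ee_rot: [0.997, 0.071, -0.002, 0.0]
force: [-6.5, -2.8, 9.0]
width: 0.524
```

drive_tool([
  {"gripper":-0.3,"tx":0.001,"ty":0,"tz":0,"roll":0},
  {"gripper":-0.3,"tx":0.002,"ty":0,"tz":0,"roll":0},
  {"gripper":-0.3,"tx":0.002,"ty":0,"tz":0,"roll":0},
  {"gripper":-0.3,"tx":0.002,"ty":0,"tz":0,"roll":0},
  {"gripper":-0.3,"tx":0.002,"ty":-0.001,"tz":0,"roll":0},
  {"gripper":-0.3,"tx":0.002,"ty":-0.002,"tz":0,"roll":0},
  {"gripper":-0.3,"tx":0.002,"ty":-0.002,"tz":0,"roll":0},
  {"gripper":-0.3,"tx":0.002,"ty":-0.002,"tz":0,"roll":0},
])

```text
time_s: 5.63
position: [0.5554, -0.0659, 0.0637]
ee_rot: [0.997, 0.071, -0.001, 0.001]
force: [-4.6, -6.1, 6.2]
width: 0.517
```

```bash
python3 - <<'E'
from h import *; from bench import *
out=[]
for n,(x0,y0,x1,y1) in(("top",(310,190,360,250)),("side",(265,235,345,290))):
    c=read_camera(n); np.savez(n+"3.npz",**c); out.append(cv2.resize(c["frame"][y0:y1,x0:x1],(400,480) if n=="top" else (400,275),interpolation=cv2.INTER_CUBIC))
out[1]=np.vstack([out[1],np.zeros((205,400,3),np.uint8)])
cv2.imwrite("pics/b3.png",np.hstack(out)[:,:,::-1])
print(state()["force"],state()["ft_torque"])
E
```

```text
[-4.62055872 -6.04895326  7.7634042 ] [-1.0378904   1.04603739  0.19553569]
```

View pics/b3.png

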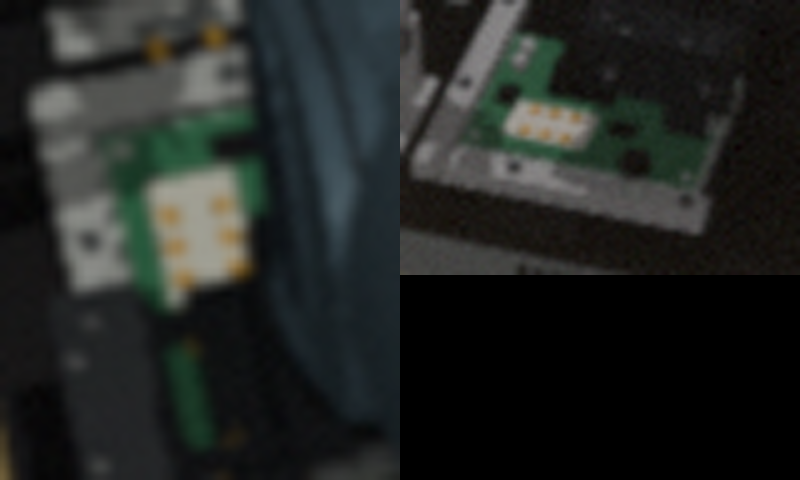

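The module looks nearly flush on both sides. I'll push a bit more each way, with a slight lift to unload the friction.

drive_tool([
  {"gripper":-0.3,"tx":0.001,"ty":0,"tz":-0.0005,"roll":0},
  {"gripper":-0.3,"tx":0.002,"ty":-0.001,"tz":-0.0005,"roll":0},
  {"gripper":-0.3,"tx":0.002,"ty":-0.002,"tz":-0.0005,"roll":0},
  {"gripper":-0.3,"tx":0.002,"ty":-0.003,"tz":-0.0005,"roll":0},
  {"gripper":-0.3,"tx":0.003,"ty":-0.003,"tz":-0.0005,"roll":0},
  {"gripper":-0.3,"tx":0.003,"ty":-0.003,"tz":-0.0005,"roll":0},
  {"gripper":-0.3,"tx":0.003,"ty":-0.003,"tz":-0.0005,"roll":0},
  {"gripper":-0.3,"tx":0.003,"ty":-0.003,"tz":-0.0005,"roll":0},
])

```text
time_s: 6.4
position: [0.5567, -0.0657, 0.0636]
ee_rot: [0.998, 0.07, -0.003, 0.003]
force: [-6.8, -11.7, 5.4]
width: 0.521
```

```bash
python3 go.py .555 -.064 .064 .143
```

```text
t6.40 pos [ 0.5567 -0.0657  0.0636] head 0.139 F [ -6.8 -11.7   5.4] w 0.521
shift [-0.0015 -0.0019 -0.0004] roll -0.22
```

Both contacts are felt: y at 12 N, and x at 7 N where the grip starts to slip. I'll open, back off and measure.

drive_tool([
  {"gripper":0.3,"tx":0,"ty":0,"tz":0,"roll":0},
  {"gripper":0.7,"tx":0,"ty":0,"tz":0,"roll":0},
  {"gripper":0.7,"tx":-0.002,"ty":0.003,"tz":0,"roll":0},
  {"gripper":0.7,"tx":-0.002,"ty":0.003,"tz":-0.01,"roll":0},
  {"gripper":0.7,"tx":-0.002,"ty":0.003,"tz":-0.03,"roll":0},
  {"gripper":0.7,"tx":-0.02,"ty":0.03,"tz":-0.05,"roll":0},
  {"gripper":0.7,"tx":-0.04,"ty":0.06,"tz":-0.07,"roll":0},
  {"gripper":0.7,"tx":-0.06,"ty":0.1,"tz":-0.09,"roll":0},
])

```text
time_s: 7.07
position: [0.5161, -0.1606, 0.1532]
ee_rot: [0.997, 0.073, 0.001, -0.0]
force: [1.3, 0.3, -0.0]
width: 0.855
```

drive_tool([
  {"gripper":0.7,"tx":-0.01,"ty":0.03,"tz":-0.02,"roll":0},
  {"gripper":0.7,"tx":-0.02,"ty":0.06,"tz":-0.04,"roll":0},
  {"gripper":0.7,"tx":-0.02,"ty":0.09,"tz":-0.06,"roll":0},
  {"gripper":0.7,"tx":-0.02,"ty":0.12,"tz":-0.08,"roll":0},
  {"gripper":0.7,"tx":-0.02,"ty":0.14,"tz":-0.1,"roll":0},
  {"gripper":0.7,"tx":-0.02,"ty":0.15,"tz":-0.12,"roll":0},
  {"gripper":0.7,"tx":-0.02,"ty":0.15,"tz":-0.13,"roll":0},
  {"gripper":0.7,"tx":-0.02,"ty":0.15,"tz":-0.13,"roll":0},
])

```text
time_s: 7.73
position: [0.5191, -0.3127, 0.284]
ee_rot: [0.997, 0.071, 0.002, 0.001]
force: [0.1, -0.1, 0.7]
width: 0.848
```

```bash
python3 - <<'E'
from meas import *; from bench import *
c=read_camera("top"); np.savez("top4.npz",**c); s=read_camera("side"); np.savez("side4.npz",**s)
f=c["frame"]; x0,y0,x1,y1=300,170,400,270
a=cv2.resize(f[y0:y1,x0:x1],(500,500),interpolation=cv2.INTER_CUBIC)
b=cv2.resize(s["frame"][230:300,255:355],(300,210),interpolation=cv2.INTER_CUBIC)
b=np.vstack([b,np.zeros((290,300,3),np.uint8)])
cv2.imwrite("pics/b4.png",np.hstack([a,b])[:,:,::-1])
E
python3 go.py .555 -.064 .064 .143
```

```text
t7.83 pos [ 0.5179 -0.3108  0.2809] head 0.145 F [-0.8  0.4 -0.1] w 0.850
shift [ 0.0723 -0.2386  0.2171] roll 0.11
```

View pics/b4.png

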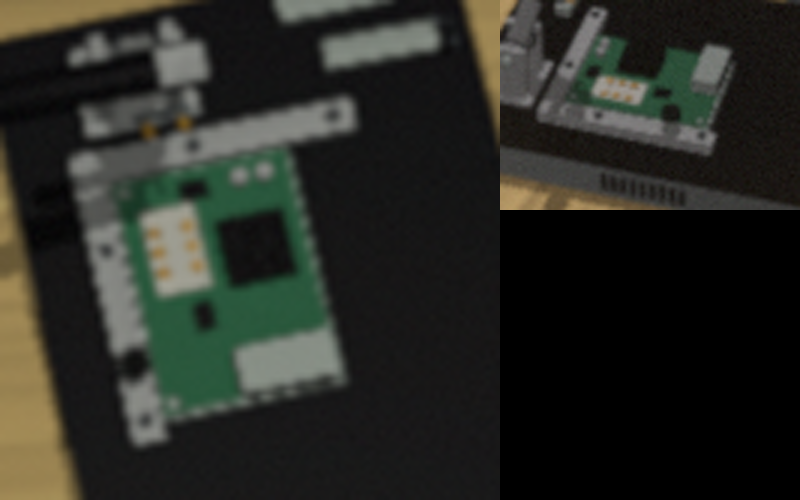

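It looks flush against both fences. I'll quantify it.

```bash
python3 - <<'E'
from meas import *
c=load("top4.npz"); f=c["frame"]
g=green(f,(320,195,372,258)); h=cv2.cvtColor(f,cv2.COLOR_RGB2HSV)
P=lambda x,y:[300+x/5,170+y/5]
cor=[P(115,185),P(290,150),P(340,375),P(165,410)]
X,a=fitlines(c,g,cor,.059); print("mod",X.round(4).tolist(),a,pose(X))
# fences: bright mask, top face z .057
b=((h[...,2]>75)&(h[...,1]<60)).astype(np.uint8)*255
def edge(p,q,off,z,ch):  # subpixel edge along line p->q by max gradient along normal
    g=cv2.GaussianBlur(ch.astype(np.float32),(0,0),.7); p=np.array(p);q=np.array(q);d=(q-p)/np.linalg.norm(q-p);n=np.array([-d[1],d[0]])
    o=np.arange(-off,off+.01,.1); pts=[]
    for t in np.linspace(.05,.95,30):
        l=(p+t*(q-p)+o[:,None]*n).astype(np.float32); v=cv2.remap(g,l[None,:,0],l[None,:,1],cv2.INTER_CUBIC)[0]
        i=np.argmax(abs(np.gradient(v))); pts.append(l[i])
    w=onplane(c,pts,z)[:,:2].astype(np.float32); L=cv2.fitLine(w,cv2.DIST_HUBER,0,.001,.001).ravel(); return float(np.arctan(L[1]/L[0])),w.mean(0),np.abs(np.diff(w@[-L[1],L[0]])).mean()
V=h[...,2];R=f[...,0]
for nm,p,q,z,ch in(("fix right",[392,170],[417,268],.045,f[...,0]),("fix left",[300,192],[320,285],.045,f[...,0]),("left fence outer",P(82,215),P(130,440),.057,V),("back fence outer",P(200,120),P(350,97),.057,V),("back fence near",P(215,160),P(355,130),.057,R),("left fence inner",P(125,230),P(162,410),.057,R),("mod right",P(296,170),P(340,360),.059,f[...,1]),("mod near",P(175,410),P(235,398),.059,f[...,1])):
    print(nm,edge(p,q,2.5,z,ch))
E
```

```text
mod [[0.6496000289916992, 0.007899999618530273], [0.6620000004768372, -0.0738999992609024], [0.5583000183105469, -0.09070000052452087], [0.5349000096321106, -0.007300000172108412]] [np.float32(-1.420335), np.float32(0.16062543), np.float32(-1.2974522), np.float32(0.1316004)] (array([ 0.6011976 , -0.04097397], dtype=float32), np.float32(0.14541373), np.float32(0.21332002), np.float32(0.110323496), np.float32(0.084499866))
fix right (0.1508367955684662, array([ 0.6099104 , -0.18959936], dtype=float32), np.float32(0.00071819586))
fix left (0.14772790670394897, array([0.5764886 , 0.04885351], dtype=float32), np.float32(0.0012116845))
left fence outer (0.15013043582439423, array([0.57947904, 0.01772458], dtype=float32), np.float32(0.001356436))
back fence outer (-1.400371789932251, array([ 0.6826118, -0.0726414], dtype=float32), np.float32(0.0008318321))
back fence near (-1.454856038093567, array([ 0.66611606, -0.07568173], dtype=float32), np.float32(0.0006847135))
left fence inner (0.08176177740097046, array([ 0.58188623, -0.00072849], dtype=float32), np.float32(0.0017780096))
mod right (0.1512138992547989, array([ 0.6026432 , -0.08640527], dtype=float32), np.float32(0.0010326438))
mod near (-1.4304460287094116, array([ 0.534573  , -0.02738064], dtype=float32), np.float32(0.0006281487))
```

Module and fixture headings agree (0.151 vs 0.150 rad). The gaps measure 1–2 mm, which is at my measurement limit. To be sure, I'll push again with spread fingertips on the near edge, then on the right edge.

```bash
cat > fx.py <<'E'
import numpy as np,sys
from go import *
C=np.array([.6013,-.0692]);Y=.1495
def w(x,y): return C+np.array([[np.cos(Y),-np.sin(Y)],[np.sin(Y),np.cos(Y)]])@[x,y]
def inv(p): return np.array([[np.cos(Y),np.sin(Y)],[-np.sin(Y),np.cos(Y)]])@(np.array(p)[:2]-C)
if __name__=="__main__":
    a=list(map(float,sys.argv[1:])); s=state(); print("fix now",inv(s["position"]).round(4),"F fix",(np.array([[np.cos(Y),np.sin(Y)],[-np.sin(Y),np.cos(Y)]])@s["force"][:2]).round(1),"j",s["joint_pos"].round(2))
    to(*w(a[0],a[1]),a[2],Y+(a[3] if len(a)>3 else 0))
E
python3 fx.py -.082 .02 .12
```

```text
fix now [-0.1184 -0.2264] F fix [-0.8  0.5] j [ 0.58  0.42 -0.16  1.61  0.07  1.11 -1.02]
t7.83 pos [ 0.5179 -0.3108  0.2809] head 0.145 F [-0.8  0.4 -0.1] w 0.850
shift [ 0.0353 -0.2464  0.1611] roll -0.26
```

drive_tool([
  {"gripper":0.2,"tx":0.005,"ty":-0.03,"tz":0.02,"roll":-0.2},
  {"gripper":0,"tx":0.01,"ty":-0.065,"tz":0.04,"roll":-0.2},
  {"gripper":0,"tx":0.015,"ty":-0.1,"tz":0.06,"roll":-0.2},
  {"gripper":0,"tx":0.02,"ty":-0.135,"tz":0.08,"roll":-0.2},
  {"gripper":0,"tx":0.025,"ty":-0.17,"tz":0.1,"roll":-0.2},
  {"gripper":0,"tx":0.03,"ty":-0.205,"tz":0.12,"roll":-0.2},
  {"gripper":0,"tx":0.035,"ty":-0.235,"tz":0.14,"roll":-0.2},
  {"gripper":0,"tx":0.035,"ty":-0.246,"tz":0.16,"roll":-0.2},
])

```text
time_s: 8.5
position: [0.5159, -0.0567, 0.1194]
ee_rot: [0.997, 0.077, -0.001, -0.002]
force: [-0.3, 1.6, 0.1]
width: 0.499
```

```bash
python3 fx.py -.082 .02 .05
```

```text
fix now [-0.0826  0.025 ] F fix [-0.1  1.6] j [ 0.2   0.5  -0.22  1.96  0.16  0.7  -1.53]
t8.50 pos [ 0.5159 -0.0567  0.1194] head 0.155 F [-0.3  1.6  0.1] w 0.499
shift [0.0007 0.0053 0.0694] roll 0.3
```

drive_tool([
  {"gripper":0,"tx":0,"ty":0,"tz":0.015,"roll":0},
  {"gripper":0,"tx":0,"ty":0,"tz":0.03,"roll":0},
  {"gripper":0,"tx":0,"ty":0,"tz":0.045,"roll":0},
  {"gripper":0,"tx":0,"ty":0,"tz":0.056,"roll":0},
  {"gripper":0,"tx":0,"ty":0,"tz":0.064,"roll":0},
  {"gripper":0,"tx":0,"ty":0,"tz":0.068,"roll":0},
  {"gripper":0,"tx":0.003,"ty":0,"tz":0.068,"roll":0},
  {"gripper":0,"tx":0.006,"ty":0,"tz":0.068,"roll":0},
])

```text
time_s: 9.17
position: [0.5235, -0.063, 0.0534]
ee_rot: [0.997, 0.073, 0.0, -0.0]
force: [0.3, -0.3, -0.5]
width: 0.499
```

```bash
python3 fx.py -.064 .02 .05
```

```text
fix now [-0.076   0.0177] F fix [ 0.3 -0.3] j [ 0.18  0.62 -0.18  1.96  0.19  0.57 -1.56]
t9.17 pos [ 0.5235 -0.063   0.0534] head 0.147 F [ 0.3 -0.3 -0.5] w 0.499
shift [ 0.012  -0.0024  0.0034] roll -0.16
```

drive_tool([
  {"gripper":0,"tx":0.002,"ty":0,"tz":0.001,"roll":0},
  {"gripper":0,"tx":0.004,"ty":0,"tz":0.001,"roll":0},
  {"gripper":0,"tx":0.006,"ty":0,"tz":0.001,"roll":0},
  {"gripper":0,"tx":0.008,"ty":0,"tz":0.001,"roll":0},
  {"gripper":0,"tx":0.009,"ty":0,"tz":0.001,"roll":0},
  {"gripper":0,"tx":0.01,"ty":0,"tz":0.001,"roll":0},
  {"gripper":0,"tx":0.011,"ty":0,"tz":0.001,"roll":0},
  {"gripper":0,"tx":0.012,"ty":0,"tz":0.001,"roll":0},
])

```text
time_s: 9.83
position: [0.5341, -0.0617, 0.052]
ee_rot: [0.997, 0.073, -0.001, 0.0]
force: [-6.9, -1.4, 3.5]
width: 0.502
```

```bash
python3 fx.py -.064 .02 .05
```

```text
fix now [-0.0653  0.0174] F fix [-7.  -0.4] j [ 0.17  0.64 -0.18  1.94  0.19  0.59 -1.56]
t9.83 pos [ 0.5341 -0.0617  0.052 ] head 0.146 F [-6.9 -1.4  3.5] w 0.502
shift [ 0.0013 -0.0026  0.002 ] roll -0.18
```

drive_tool([
  {"gripper":0,"tx":0.001,"ty":0,"tz":0,"roll":0},
  {"gripper":0,"tx":0.002,"ty":0,"tz":0,"roll":0},
  {"gripper":0,"tx":0.003,"ty":0,"tz":0,"roll":0},
  {"gripper":0,"tx":0.004,"ty":0,"tz":0,"roll":0},
  {"gripper":0,"tx":0.004,"ty":0,"tz":0,"roll":0},
  {"gripper":0,"tx":0.004,"ty":0,"tz":0,"roll":0},
  {"gripper":0,"tx":0.004,"ty":0,"tz":0,"roll":0},
  {"gripper":0,"tx":0.004,"ty":0,"tz":0,"roll":0},
])

```text
time_s: 10.5
position: [0.5342, -0.0617, 0.0515]
ee_rot: [0.997, 0.073, -0.005, 0.0]
force: [-14.0, -2.3, 12.0]
width: 0.497
```

```bash
python3 fx.py -.064 .02 .05
```

```text
fix now [-0.0652  0.0174] F fix [-14.2  -0.2] j [ 0.17  0.64 -0.18  1.93  0.19  0.6  -1.56]
t10.50 pos [ 0.5342 -0.0617  0.0515] head 0.146 F [-14.   -2.3  12. ] w 0.497
shift [ 0.0013 -0.0026  0.0015] roll -0.21
```

It's stiff: 14 N with only 0.1 mm of motion, so the module is flush on the back fence. Now I'll back off, roll 90° and push the right edge.

drive_tool([
  {"gripper":0,"tx":-0.012,"ty":0,"tz":0,"roll":0},
  {"gripper":0,"tx":-0.016,"ty":0,"tz":-0.02,"roll":0},
  {"gripper":0,"tx":-0.016,"ty":0,"tz":-0.05,"roll":6},
  {"gripper":0,"tx":-0.016,"ty":0.02,"tz":-0.075,"roll":13},
  {"gripper":0,"tx":-0.016,"ty":0.045,"tz":-0.09,"roll":20},
  {"gripper":0,"tx":0,"ty":0.07,"tz":-0.09,"roll":27},
  {"gripper":0,"tx":0.02,"ty":0.07,"tz":-0.09,"roll":34},
  {"gripper":0,"tx":0.04,"ty":0.07,"tz":-0.09,"roll":41},
])

```text
time_s: 11.17
position: [0.5906, -0.1268, 0.1431]
ee_rot: [0.958, -0.285, 0.002, 0.0]
force: [-0.1, 0.1, -0.5]
width: 0.501
```

```bash
python3 fx.py .005 -.05 .12 -1.5708
```

```text
fix now [-0.0192 -0.0554] F fix [-0.1  0.1] j [ 0.15  0.57 -0.02  1.74  0.01  0.83 -2.02]
t11.17 pos [ 0.5906 -0.1268  0.1431] head -0.579 F [-0.1  0.1 -0.5] w 0.501
shift [ 0.0144 -0.0201  0.0232] roll 48.27
```

Joint 7 would pass its range this way, so I'll roll the other way, to a +90° heading.

drive_tool([
  {"gripper":0,"tx":0.003,"ty":-0.002,"tz":0,"roll":-7},
  {"gripper":0,"tx":0.01,"ty":-0.004,"tz":0,"roll":-14},
  {"gripper":0,"tx":0.015,"ty":-0.006,"tz":0,"roll":-21},
  {"gripper":0,"tx":0.02,"ty":-0.008,"tz":0,"roll":-28},
  {"gripper":0,"tx":0.02,"ty":-0.008,"tz":0,"roll":-35},
  {"gripper":0,"tx":0.02,"ty":-0.008,"tz":0,"roll":-42},
  {"gripper":0,"tx":0.02,"ty":-0.008,"tz":0,"roll":-49},
  {"gripper":0,"tx":0.02,"ty":-0.008,"tz":0,"roll":-56},
])

```text
time_s: 11.83
position: [0.611, -0.1282, 0.1424]
ee_rot: [0.979, 0.206, 0.001, 0.0]
force: [-0.2, -0.7, -0.6]
width: 0.499
```

drive_tool([
  {"gripper":0,"tx":0,"ty":0,"tz":0,"roll":-7},
  {"gripper":0,"tx":0,"ty":0,"tz":0,"roll":-14},
  {"gripper":0,"tx":0,"ty":0,"tz":0,"roll":-21},
  {"gripper":0,"tx":0,"ty":0,"tz":0,"roll":-28},
  {"gripper":0,"tx":0,"ty":0,"tz":0,"roll":-35},
  {"gripper":0,"tx":0,"ty":0,"tz":0,"roll":-42},
  {"gripper":0,"tx":0,"ty":0,"tz":0,"roll":-49},
  {"gripper":0,"tx":0,"ty":0,"tz":0,"roll":-56},
])

```text
time_s: 12.5
position: [0.611, -0.1283, 0.1424]
ee_rot: [0.768, 0.641, 0.001, 0.001]
force: [-0.1, 0.3, 0.2]
width: 0.502
```

```bash
python3 fx.py .005 -.05 .12 1.5708
```

```text
fix now [ 0.0007 -0.0599] F fix [-0.1  0.4] j [ 0.48  0.66 -0.49  1.66  0.37  0.91 -0.34]
t12.50 pos [ 0.611  -0.1283  0.1424] head 1.391 F [-0.1  0.3  0.2] w 0.502
shift [0.0107 0.0008 0.0224] roll -18.85
```

drive_tool([
  {"gripper":0,"tx":0,"ty":0,"tz":0,"roll":-6},
  {"gripper":0,"tx":0,"ty":0,"tz":0.01,"roll":-12},
  {"gripper":0,"tx":0,"ty":0,"tz":0.025,"roll":-18.8},
  {"gripper":0,"tx":0.004,"ty":0,"tz":0.04,"roll":-18.8},
  {"gripper":0,"tx":0.008,"ty":0,"tz":0.06,"roll":-18.8},
  {"gripper":0,"tx":0.012,"ty":0,"tz":0.075,"roll":-18.8},
  {"gripper":0,"tx":0.012,"ty":0,"tz":0.085,"roll":-18.8},
  {"gripper":0,"tx":0.012,"ty":0,"tz":0.09,"roll":-18.8},
])

```text
time_s: 13.17
position: [0.6116, -0.1158, 0.0504]
ee_rot: [0.655, 0.756, -0.0, -0.001]
force: [-0.3, -0.4, -0.8]
width: 0.497
```

```bash
python3 fx.py .005 -.025 .052 1.5708
```

```text
fix now [ 0.0032 -0.0476] F fix [-0.4 -0.3] j [ 0.47  0.8  -0.5   1.7   0.51  0.79 -0.14]
t13.17 pos [ 0.6116 -0.1158  0.0504] head 1.713 F [-0.3 -0.4 -0.8] w 0.497
shift [ 0.0227  0.0016 -0.0016] roll -0.41
```

drive_tool([
  {"gripper":0,"tx":0.004,"ty":0,"tz":-0.001,"roll":-0.4},
  {"gripper":0,"tx":0.009,"ty":0,"tz":-0.001,"roll":-0.4},
  {"gripper":0,"tx":0.014,"ty":0,"tz":-0.001,"roll":-0.4},
  {"gripper":0,"tx":0.017,"ty":0,"tz":-0.001,"roll":-0.4},
  {"gripper":0,"tx":0.019,"ty":0,"tz":-0.001,"roll":-0.4},
  {"gripper":0,"tx":0.021,"ty":0,"tz":-0.001,"roll":-0.4},
  {"gripper":0,"tx":0.022,"ty":0,"tz":-0.001,"roll":-0.4},
  {"gripper":0,"tx":0.023,"ty":0,"tz":-0.001,"roll":-0.4},
])

```text
time_s: 13.83
position: [0.6097, -0.0955, 0.0538]
ee_rot: [0.653, 0.758, -0.0, 0.001]
force: [1.8, -6.4, 2.9]
width: 0.503
```

```bash
python3 fx.py .005 -.025 .052 1.5708
```

```text
fix now [ 0.0044 -0.0272] F fix [ 0.8 -6.6] j [ 0.44  0.78 -0.51  1.71  0.51  0.78 -0.17]
t13.83 pos [ 0.6097 -0.0955  0.0538] head 1.720 F [ 1.8 -6.4  2.9] w 0.503
shift [0.0022 0.0006 0.0018] roll -0.03
```

drive_tool([
  {"gripper":0,"tx":0.001,"ty":0,"tz":0,"roll":0},
  {"gripper":0,"tx":0.002,"ty":0,"tz":0,"roll":0},
  {"gripper":0,"tx":0.003,"ty":0,"tz":0,"roll":0},
  {"gripper":0,"tx":0.004,"ty":0,"tz":0,"roll":0},
  {"gripper":0,"tx":0.004,"ty":0,"tz":0,"roll":0},
  {"gripper":0,"tx":0.004,"ty":0,"tz":0,"roll":0},
  {"gripper":0,"tx":0.004,"ty":0,"tz":0,"roll":0},
  {"gripper":0,"tx":0.004,"ty":0,"tz":0,"roll":0},
])

```text
time_s: 14.5
position: [0.6097, -0.0952, 0.0538]
ee_rot: [0.653, 0.757, -0.001, 0.003]
force: [3.3, -11.0, 1.3]
width: 0.501
```

```bash
python3 fx.py .005 -.025 .052 1.5708
```

```text
fix now [ 0.0044 -0.0269] F fix [  1.6 -11.4] j [ 0.43  0.78 -0.5   1.71  0.51  0.78 -0.18]
t14.50 pos [ 0.6097 -0.0952  0.0538] head 1.717 F [  3.3 -11.    1.3] w 0.501
shift [0.0019 0.0006 0.0018] roll -0.17
```

It's stiff here too: 11 N with 0.3 mm of motion, so the module is flush on the left fence. I'll back off upwards and check the handle position against the images.

drive_tool([
  {"gripper":0,"tx":-0.012,"ty":0,"tz":0,"roll":0},
  {"gripper":0,"tx":-0.02,"ty":0,"tz":-0.01,"roll":0},
  {"gripper":0.5,"tx":-0.04,"ty":0,"tz":-0.04,"roll":0},
  {"gripper":1,"tx":-0.06,"ty":0,"tz":-0.08,"roll":0},
  {"gripper":1,"tx":-0.08,"ty":-0.02,"tz":-0.12,"roll":0},
  {"gripper":1,"tx":-0.09,"ty":-0.04,"tz":-0.16,"roll":0},
  {"gripper":1,"tx":-0.09,"ty":-0.06,"tz":-0.2,"roll":0},
  {"gripper":1,"tx":-0.09,"ty":-0.08,"tz":-0.24,"roll":0},
])

```text
time_s: 15.17
position: [0.5501, -0.1899, 0.2773]
ee_rot: [0.653, 0.758, 0.0, -0.001]
force: [0.2, -1.4, 0.8]
width: 0.928
```

```bash
python3 - <<'E'
from meas import *; from fx import *
t=load("top0.npz"); s=load("side0.npz")
for y in(.06,.105,.145):
    P=[*w(.044,y),.286]; print(y,np.round(P,4),proj(t,[P]).round(1),proj(s,[P]).round(1))
for n in("top","side"):
    c=read_camera(n); np.savez(n+"5.npz",**c)
t5=load("top5.npz");s5=load("side5.npz")
a=cv2.resize(t5["frame"][165:265,280:380],(400,400),interpolation=cv2.INTER_CUBIC);b=cv2.resize(s5["frame"][170:290,235:355],(400,400),interpolation=cv2.INTER_CUBIC)
for y in(.06,.105,.145):
    P=[*w(.044,y),.286]
    for im,c,o,k in((a,t5,(280,165),4),(b,s5,(235,170),400/120)):
        u=((proj(c,[P])[0]-o)*k).astype(int); cv2.circle(im,tuple(map(int,u)),3,(255,0,0),-1)
cv2.imwrite("pics/b5.png",np.hstack([a,b])[:,:,::-1])
E
python3 fx.py .044 .105 .36 1.5708
```

```text
0.06 [ 0.6359 -0.0033  0.286 ] [[330.1 183.3]] [[282.2 181.1]]
0.105 [0.6292 0.0412 0.286 ] [[308.3 187.9]] [[275.3 192.3]]
0.145 [0.6232 0.0807 0.286 ] [[288.9 192.1]] [[268.9 202.8]]
fix now [-0.0665 -0.1127] F fix [ 0.2 -0.9] j [ 0.74  0.45 -0.65  1.65  0.3   1.13  0.15]
t15.27 pos [ 0.5523 -0.1905  0.2822] head 1.719 F [ 0.3 -0.8 -0.1] w 0.996
shift [ 0.2175  0.1108 -0.078 ] roll -0.09
```

View pics/b5.png

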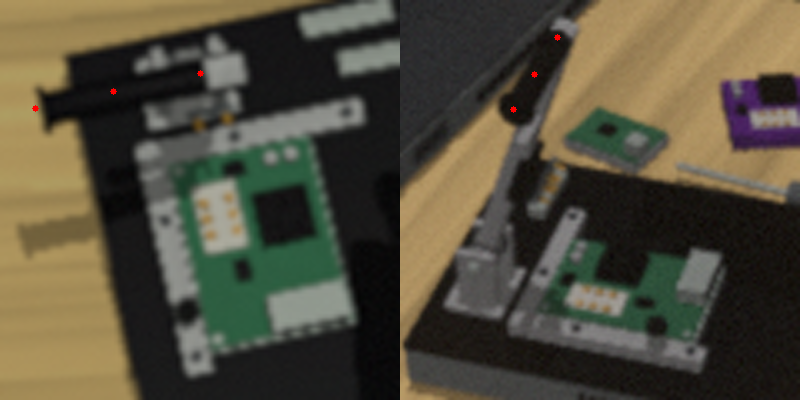

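The predicted handle points land on the black grip in both views, with y about 2–3 mm too far out, so I'll aim for y 0.102. The module looks flush. Now I'll move over the handle.

drive_tool([
  {"gripper":1,"tx":0.01,"ty":0.005,"tz":-0.03,"roll":0},
  {"gripper":1,"tx":0.025,"ty":0.013,"tz":-0.06,"roll":0},
  {"gripper":1,"tx":0.05,"ty":0.025,"tz":-0.08,"roll":0},
  {"gripper":1,"tx":0.08,"ty":0.04,"tz":-0.08,"roll":0},
  {"gripper":1,"tx":0.11,"ty":0.056,"tz":-0.08,"roll":0},
  {"gripper":1,"tx":0.14,"ty":0.071,"tz":-0.08,"roll":0},
  {"gripper":1,"tx":0.17,"ty":0.087,"tz":-0.08,"roll":0},
  {"gripper":1,"tx":0.2,"ty":0.105,"tz":-0.08,"roll":0},
])

```text
time_s: 15.93
position: [0.6251, 0.0261, 0.3555]
ee_rot: [0.652, 0.758, -0.0, -0.001]
force: [0.9, -0.8, 0.3]
width: 1.004
```

```bash
python3 fx.py .044 .102 .267 1.5708
```

```text
fix now [0.0377 0.0907] F fix [ 0.7 -0.9] j [ 0.36  0.49 -0.71  1.43  0.32  1.34 -0.21]
t15.93 pos [0.6251 0.0261 0.3555] head 1.721 F [ 0.9 -0.8  0.3] w 1.004
shift [0.0112 0.0064 0.0885] roll 0.06
```

drive_tool([
  {"gripper":1,"tx":0.007,"ty":0.003,"tz":0.005,"roll":0},
  {"gripper":1,"tx":0.013,"ty":0.006,"tz":0.02,"roll":0},
  {"gripper":1,"tx":0.013,"ty":0.006,"tz":0.035,"roll":0},
  {"gripper":1,"tx":0.013,"ty":0.006,"tz":0.05,"roll":0},
  {"gripper":1,"tx":0.013,"ty":0.006,"tz":0.065,"roll":0},
  {"gripper":1,"tx":0.013,"ty":0.006,"tz":0.08,"roll":0},
  {"gripper":1,"tx":0.013,"ty":0.006,"tz":0.087,"roll":0},
  {"gripper":1,"tx":0.013,"ty":0.006,"tz":0.087,"roll":0},
])

```text
time_s: 16.6
position: [0.6281, 0.0378, 0.2666]
ee_rot: [0.652, 0.758, -0.001, -0.002]
force: [-0.7, -0.2, -0.1]
width: 0.999
```

```bash
python3 fx.py .044 .102 .267 1.5708
```

```text
fix now [0.0424 0.1018] F fix [-0.7 -0.1] j [ 0.33  0.57 -0.68  1.53  0.37  1.18 -0.27]
t16.60 pos [0.6281 0.0378 0.2666] head 1.721 F [-0.7 -0.2 -0.1] w 0.999
shift [ 0.0002  0.0016 -0.0004] roll 0.04
```

drive_tool([
  {"gripper":0.5,"tx":0,"ty":0.001,"tz":0,"roll":0},
  {"gripper":0,"tx":0,"ty":0.001,"tz":0,"roll":0},
  {"gripper":-0.4,"tx":0,"ty":0.001,"tz":0,"roll":0},
  {"gripper":-0.8,"tx":0,"ty":0.001,"tz":0,"roll":0},
  {"gripper":-1,"tx":0,"ty":0.001,"tz":0,"roll":0},
  {"gripper":-1,"tx":0,"ty":0.001,"tz":0,"roll":0},
  {"gripper":-1,"tx":0,"ty":0.001,"tz":0,"roll":0},
  {"gripper":-1,"tx":0,"ty":0.001,"tz":0,"roll":0},
], newtons=50)

```text
time_s: 17.27
position: [0.6304, 0.0382, 0.2685]
ee_rot: [0.652, 0.758, -0.0, 0.0]
force: [0.1, 0.0, 0.0]
width: 0.419
```

```bash
python3 fx.py .044 .102 .267 1.5708; python3 - <<'E'
import numpy as np
for a in (1.25,1.1,.95,.8,.65,.5,.4,.3,.2,.1,.05,0): print(a, round(.066-.21*np.cos(a)+0*a,4), round(.2*0+.21*np.sin(1.25)-.21*np.sin(a),4))
E
```

```text
fix now [0.0448 0.1019] F fix [ 0.1 -0. ] j [ 0.33  0.57 -0.68  1.53  0.37  1.18 -0.27]
t17.27 pos [0.6304 0.0382 0.2685] head 1.721 F [0.1 0.  0. ] w 0.419
shift [ 0.0001 -0.0008  0.0015] roll 0.03
1.25 -0.0002 0.0
1.1 -0.0293 0.0121
0.95 -0.0562 0.0285
0.8 -0.0803 0.0486
0.65 -0.1012 0.0722
0.5 -0.1183 0.0986
0.4 -0.1274 0.1175
0.3 -0.1346 0.1372
0.2 -0.1398 0.1576
0.1 -0.143 0.1783
0.05 -0.1437 0.1888
0 -0.144 0.1993
```

drive_tool([
  {"gripper":-1,"tx":0,"ty":0,"tz":0,"roll":0},
  {"gripper":-1,"tx":0,"ty":0,"tz":0,"roll":0},
  {"gripper":-1,"tx":0,"ty":0,"tz":0,"roll":0},
  {"gripper":-1,"tx":0,"ty":0,"tz":0,"roll":0},
  {"gripper":-1,"tx":0,"ty":0,"tz":0,"roll":0},
  {"gripper":-1,"tx":0,"ty":0,"tz":0,"roll":0},
  {"gripper":-1,"tx":0,"ty":0,"tz":0,"roll":0},
  {"gripper":-1,"tx":0,"ty":0,"tz":0,"roll":0},
], newtons=50)

```text
time_s: 17.93
position: [0.6299, 0.0382, 0.2684]
ee_rot: [0.652, 0.758, -0.0, -0.0]
force: [-5.3, -0.3, 2.2]
width: 0.176
```

```bash
python3 fx.py .044 .102 .267 1.5708
```

```text
fix now [0.0443 0.1019] F fix [-5.3  0.5] j [ 0.33  0.57 -0.68  1.53  0.37  1.18 -0.27]
t17.93 pos [0.6299 0.0382 0.2684] head 1.721 F [-5.3 -0.3  2.2] w 0.176
shift [ 0.0001 -0.0003  0.0014] roll 0.03
```

The handle is gripped. I'll pull it along the arc, first half.

drive_tool([
  {"gripper":-1,"tx":0,"ty":-0.01,"tz":0.0036,"roll":0},
  {"gripper":-1,"tx":0,"ty":-0.0234,"tz":0.0094,"roll":0},
  {"gripper":-1,"tx":0,"ty":-0.0365,"tz":0.0161,"roll":0},
  {"gripper":-1,"tx":0,"ty":-0.0508,"tz":0.0249,"roll":0},
  {"gripper":-1,"tx":0,"ty":-0.0643,"tz":0.0348,"roll":0},
  {"gripper":-1,"tx":0,"ty":-0.0771,"tz":0.0458,"roll":0},
  {"gripper":-1,"tx":0,"ty":-0.0889,"tz":0.0577,"roll":0},
  {"gripper":-1,"tx":0,"ty":-0.0997,"tz":0.0705,"roll":0},
], newtons=60)

```text
time_s: 18.6
position: [0.5324, 0.0234, 0.1992]
ee_rot: [0.652, 0.758, 0.001, 0.001]
force: [-2.6, -1.0, 8.4]
width: 0.169
```

```bash
python3 fx.py -.056 .102 .197 1.5708
```

```text
fix now [-0.0543  0.1018] F fix [-2.7 -0.6] j [ 0.41  0.48 -0.69  1.86  0.38  0.94 -0.3 ]
t18.60 pos [0.5324 0.0234 0.1992] head 1.721 F [-2.6 -1.   8.4] w 0.169
shift [ 0.0002 -0.0017  0.0022] roll 0.02
```

drive_tool([
  {"gripper":-1,"tx":0,"ty":-0.0086,"tz":0.012,"roll":0},
  {"gripper":-1,"tx":0,"ty":-0.0163,"tz":0.0245,"roll":0},
  {"gripper":-1,"tx":0,"ty":-0.0232,"tz":0.0375,"roll":0},
  {"gripper":-1,"tx":0,"ty":-0.0291,"tz":0.0509,"roll":0},
  {"gripper":-1,"tx":0,"ty":-0.0341,"tz":0.0647,"roll":0},
  {"gripper":-1,"tx":0,"ty":-0.0376,"tz":0.0768,"roll":0},
  {"gripper":-1,"tx":0,"ty":-0.0399,"tz":0.0871,"roll":0},
  {"gripper":-1,"tx":0,"ty":-0.0417,"tz":0.0974,"roll":0},
])

```text
time_s: 19.27
position: [0.4899, 0.0169, 0.1003]
ee_rot: [0.652, 0.758, -0.001, -0.0]
force: [-5.6, -1.9, 7.1]
width: 0.175
```

```bash
python3 fx.py -.1 .102 .068 1.5708; python3 - <<'E'
from h import *; from bench import *
c=read_camera("top"); s=read_camera("side"); np.savez("top6.npz",**c);np.savez("side6.npz",**s)
a=cv2.resize(c["frame"][165:285,280:400],(400,400),interpolation=cv2.INTER_CUBIC);b=cv2.resize(s["frame"][190:310,235:355],(400,400),interpolation=cv2.INTER_CUBIC)
cv2.imwrite("pics/b6.png",np.hstack([a,b])[:,:,::-1])
E
```

```text
fix now [-0.0974  0.1018] F fix [-5.8 -1. ] j [ 0.36  0.56 -0.61  2.02  0.5   0.7  -0.42]
t19.27 pos [0.4899 0.0169 0.1003] head 1.721 F [-5.6 -1.9  7.1] w 0.175
shift [ 0.0002 -0.0026  0.0323] roll 0.03
```

View pics/b6.png

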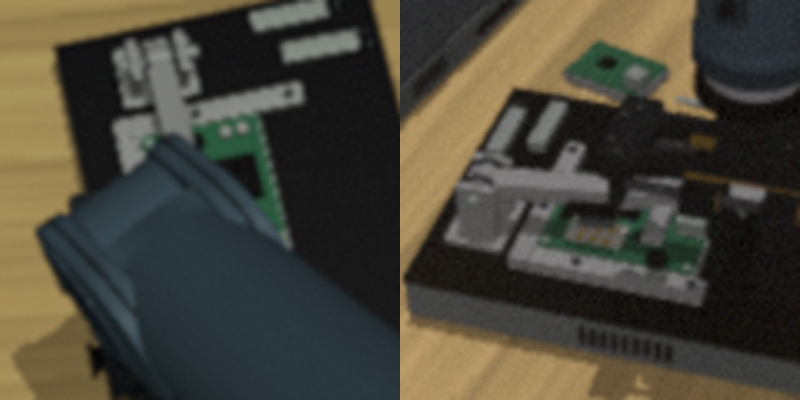

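The arm is nearly level, the module is still flush and the grip is held. I'll now pull down the last part slowly.

drive_tool([
  {"gripper":-1,"tx":0,"ty":-0.0012,"tz":0.008,"roll":0},
  {"gripper":-1,"tx":0,"ty":-0.002,"tz":0.015,"roll":0},
  {"gripper":-1,"tx":0,"ty":-0.0024,"tz":0.02,"roll":0},
  {"gripper":-1,"tx":0,"ty":-0.0026,"tz":0.025,"roll":0},
  {"gripper":-1,"tx":0,"ty":-0.0026,"tz":0.029,"roll":0},
  {"gripper":-1,"tx":0,"ty":-0.0026,"tz":0.032,"roll":0},
  {"gripper":-1,"tx":0,"ty":-0.0026,"tz":0.035,"roll":0},
  {"gripper":-1,"tx":0,"ty":-0.0026,"tz":0.036,"roll":0},
])

```text
time_s: 20.03
position: [0.4876, 0.0166, 0.0662]
ee_rot: [0.652, 0.758, -0.001, 0.0]
force: [-14.6, -3.3, 38.7]
width: 0.183
```

```bash
python3 fx.py -.1 .102 .068 1.5708
```

```text
fix now [-0.0996  0.1018] F fix [-15.   -1.1] j [ 0.32  0.62 -0.57  2.04  0.55  0.64 -0.47]
t20.03 pos [0.4876 0.0166 0.0662] head 1.721 F [-14.6  -3.3  38.7] w 0.183
shift [ 0.0002 -0.0004 -0.0018] roll 0.03
```

We're on the stop, at 39 N with TCP z 0.066. I'll ease off to a moderate hold.

drive_tool([
  {"gripper":-1,"tx":0,"ty":-0.001,"tz":-0.001,"roll":0},
  {"gripper":-1,"tx":0,"ty":-0.002,"tz":-0.0015,"roll":0},
  {"gripper":-1,"tx":0,"ty":-0.002,"tz":-0.0015,"roll":0},
  {"gripper":-1,"tx":0,"ty":-0.002,"tz":-0.0015,"roll":0},
  {"gripper":-1,"tx":0,"ty":-0.002,"tz":-0.0015,"roll":0},
  {"gripper":-1,"tx":0,"ty":-0.002,"tz":-0.0015,"roll":0},
  {"gripper":-1,"tx":0,"ty":-0.002,"tz":-0.0015,"roll":0},
  {"gripper":-1,"tx":0,"ty":-0.002,"tz":-0.0015,"roll":0},
])

```text
time_s: 20.7
position: [0.4875, 0.0165, 0.0678]
ee_rot: [0.652, 0.758, 0.001, 0.001]
force: [-5.7, -0.9, 19.5]
width: 0.18
```

```bash
python3 fx.py -.1 .102 .068 1.5708; python3 - <<'E'
from h import *; from bench import *
c=read_camera("top"); s=read_camera("side"); np.savez("top7.npz",**c);np.savez("side7.npz",**s)
a=cv2.resize(c["frame"][165:285,280:400],(400,400),interpolation=cv2.INTER_CUBIC);b=cv2.resize(s["frame"][200:300,240:340],(400,400),interpolation=cv2.INTER_CUBIC)
cv2.imwrite("pics/b7.png",np.hstack([a,b])[:,:,::-1])
E
```

```text
fix now [-0.0998  0.1017] F fix [-5.8 -0.1] j [ 0.33  0.61 -0.57  2.05  0.55  0.63 -0.47]
t20.70 pos [0.4875 0.0165 0.0678] head 1.721 F [-5.7 -0.9 19.5] w 0.180
shift [ 0.0003 -0.0002 -0.0002] roll 0.03
```

View pics/b7.png

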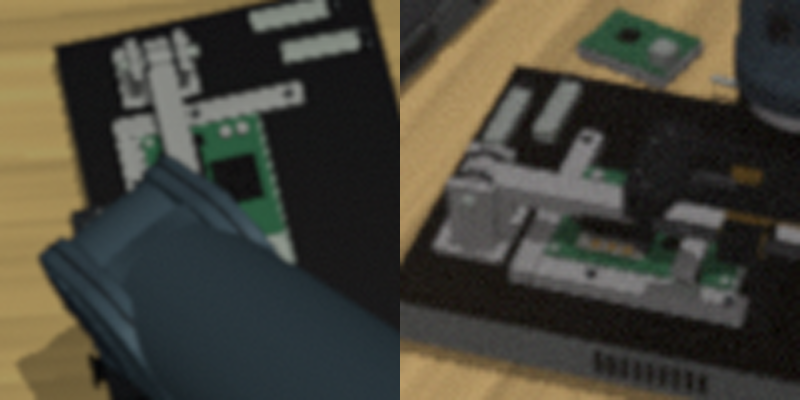

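The arm is level with the pins on the pads, and the module still looks flush. The force is above the 12 N needed. I'll add a bit more margin and hold.

drive_tool([
  {"gripper":-1,"tx":0,"ty":0,"tz":0.0005,"roll":0},
  {"gripper":-1,"tx":0,"ty":0,"tz":0.0007,"roll":0},
  {"gripper":-1,"tx":0,"ty":0,"tz":0.0007,"roll":0},
  {"gripper":-1,"tx":0,"ty":0,"tz":0.0007,"roll":0},
  {"gripper":-1,"tx":0,"ty":0,"tz":0.0007,"roll":0},
  {"gripper":-1,"tx":0,"ty":0,"tz":0.0007,"roll":0},
  {"gripper":-1,"tx":0,"ty":0,"tz":0.0007,"roll":0},
  {"gripper":-1,"tx":0,"ty":0,"tz":0.0007,"roll":0},
])

```text
time_s: 21.47
position: [0.4876, 0.0166, 0.0674]
ee_rot: [0.652, 0.758, 0.001, 0.001]
force: [-6.9, -2.3, 23.3]
width: 0.183
```

drive_tool([
  {"gripper":-1,"tx":0,"ty":0,"tz":0,"roll":0},
  {"gripper":-1,"tx":0,"ty":0,"tz":0,"roll":0},
  {"gripper":-1,"tx":0,"ty":0,"tz":0,"roll":0},
  {"gripper":-1,"tx":0,"ty":0,"tz":0,"roll":0},
  {"gripper":-1,"tx":0,"ty":0,"tz":0,"roll":0},
  {"gripper":-1,"tx":0,"ty":0,"tz":0,"roll":0},
  {"gripper":-1,"tx":0,"ty":0,"tz":0,"roll":0},
  {"gripper":-1,"tx":0,"ty":0,"tz":0,"roll":0},
])

```text
time_s: 22.13
position: [0.4876, 0.0166, 0.0674]
ee_rot: [0.652, 0.758, 0.001, 0.001]
force: [-6.2, -1.2, 24.4]
width: 0.186
```

```bash
python3 - <<'E'
from meas import *; from bench import *; from fx import inv
c=read_camera("top"); x=state(); print(x["position"],x["force"],x["width"])
# compare module right edge (green boundary) & bystanders before/after
a=load("top4.npz")["frame"]; f=c["frame"]
for k,im in(("before",a),("now",f)):
    g=green(im,(320,195,372,258)); 
    for r in (202,210,218,226): print(k,r,np.where(g[r])[0].max(),end=" ")
    print()
d=cv2.absdiff(load("top0.npz")["frame"],f).max(2)
for n,(u,v,w,h) in dict(mug=(135,325,60,45),tape=(125,250,50,45),sw=(172,192,58,45),spare=(412,158,35,40),screw=(420,200,25,85),trx=(350,160,45,25)).items():
    print(n,(d[v:v+h,u:u+w]>40).sum(),end="; ")
E
```

```text
[0.48752012 0.01655324 0.0673956 ] [-6.00017985 -2.94354738 23.49176997] 0.18431681522086782
before 202 357 before 210 359 before 218 361 before 226 363 
now 202 357 now 210 359 now 218 361 now 226 363 
mug 0; tape 0; sw 0; spare 0; screw 48; trx 0;
```

The hold is steady at about 24 N, the module is unmoved and the bystanders are unchanged. The 48 changed pixels near the screwdriver are probably arm or shadow, as nothing went near it. Handing in.

```bash
python3 -c "
from bench import *
print(job_done())"
```

```text
the job is handed in; nothing more can be done
None
```

I slid the module into the fence corner and pulled the probe arm down onto its stop. I handed the job in at about 22 s, still gripping the handle. No verdict is reported, so this rests on my own checks.

- **Seating:** I first slid the module in by its jacks. I then pushed it with spread fingertips against the back fence (14 N, 0.1 mm of motion) and the left fence (11 N, 0.3 mm). Before those pushes the camera put the module within about 0.002 rad of square along its long edge.
- **Holding:** the final pull was steady at about 24 N with the fingertips at z 0.067, against the 12 N needed on the stop. I could not read the arm's angle or the pin force directly; I inferred them from the pull force, the handle height and the pictures.
- **Bystanders:** the module's visible edge matched its seated position to the pixel. The mug, tape roll, desk switch, spare board and transceivers showed no change.

Three checks were less clean:
- **Module gaps:** before the fingertip pushes, the camera suggested gaps of 1–2 mm, near its accuracy limit. I relied on the stiff contacts instead and did not measure the gaps again by camera.
- **Pull force:** it peaked briefly at about 39 N at the wrist on reaching the stop, and I then eased it off.
- **Screwdriver:** 48 pixels changed in its image area. I took this as the arm or its shadow, since nothing went near it, but I did not view that area again.

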